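# Hold a batten offcut in the bench hook for sawing

### The arm

A 7-joint arm with a two-finger parallel gripper is mounted at the origin on the work surface. World frame = base frame: x ahead of the robot, y to its left, z up, the work surface at z = 0. Lengths are in m, angles in rad, forces in N, time in s.
With the tool pointing down it reaches from about 0.35 to 0.9 m from the base axis. Payload 8.1 kg.
Tool frame: the origin (TCP) lies at the very end of the fingers, on their centre line; the grasp point (between the pads) lies 19 mm behind it (tcp_to_grasp is the distance from the TCP to the grasp point, in m); z points along the fingers, y is the direction in which the jaws open and shut (so a half turn about z gives the same grasp; the last joint's range is limited). The gripper opens to 92 mm and grips with 3 to 60 N. Pads are 19 mm wide; open, the fingers measure 130 mm over their backs; the gripper's body (75 mm by 190 mm) begins 47 mm behind the grasp point.
Start: joints at [-1.396, 0.434, 0.025, 1.573, -0.012, 1.134, -0.075], TCP at [0.171, 0.601, 0.227] pointing down, gripper open.
Joint ranges: [-2.62, 2.62], [-0.44, 2.09], [-1.27, 1.32], [0.08, 2.57], [-1.32, 4.46], [0.12, 2], [-2.74, 2.74]. Speed limits (rad/s): [2.22, 2.22, 3.01, 3.01, 3.14, 3.14, 3.14].

### API

Orientations are given as a rotation vector (axis times angle).
In Python, from cell import move_ptp, movel, move_j, move_gripper, wait, inverse_kinematics, get_image, Unreachable, close_job, current_clock, current_joint_positions, current_qvel, current_joint_torque, current_ee_pos, current_orientation, current_wrist_force, current_ft_torque, current_grip_width, tcp_to_grasp gives the robot as it stands. Calls block until the motion is done:
- move_ptp(position, orientation): joint-space move of the TCP to a pose.
- movel(position, ori=None, v=0.15, until_force=None): straight line of the TCP; ori=None keeps the orientation; v is the mean speed in m/s. With until_force (N) it stops when the force on the tool has changed by that much, and returns True; else False.
- move_j(angles): joint-space move.
- move_gripper(opening): finger opening in m; the grip force is fixed at half the most; returns when the fingers have stopped.
- wait(seconds).
- inverse_kinematics(position, orientation): joint angles nearest the present ones, or None.
- get_image(name): name is "side" or "top"; returns a dict with "img" (420x560x3 uint8, red, green, blue), "intrinsics" (3x3 intrinsics, pixels), "k1" (the pictures are not rectified: a ray, as slopes to the right and down, at radius r is drawn at 1 + k1 r^2 times it, then the intrinsics apply), "T" (4x4, takes a point from camera to world coordinates). Camera axes: x right, y up, looking along -z (the intrinsics and any distortion apply to the point x, -y, -z); pixel columns grow to the right and rows downward; lengths in m; the calibration is good to about 2 mm. A picture is of the moment at which its call begins. There is no depth.
A pose or a line that the arm cannot do raises Unreachable and nothing moves.
- close_job(): hands the job in, once; it reports no verdict.
Readings, each from a call of its own:
- current_clock(): time.
- current_joint_positions(): joint angles.
- current_qvel(): joint speeds.
- current_joint_torque(): joint torques, N m.
- current_ee_pos(): TCP position.
- current_orientation(): TCP orientation.
- current_wrist_force(): force on the tool from outside, world axes, zero at the start.
- current_ft_torque(): the same for the moment, N m.
- current_grip_width(): finger opening in m.
Only numpy, scipy, OpenCV 4.12 (cv2) and the standard library are available. Lean on these libraries where they do the work, as an engineer would, in place of code of your own. Each camera call takes 0.05 s, during which the arm holds its last target. There are 200 camera calls.

### The job

Pick up the long wooden offcut and set it flat on the board of the bench hook, its long side flush along the fence and its end up against the stop block, ready to be sawn. Then hold it there with one firm diagonal push, down onto the board and into the fence at the same time (some 10 newtons on each), and finish while still holding it so: do not let go, do not ram it, and leave the other things on the bench where they are.

Things in the scene. Friction and masses are not known exactly. Their poses are not given: they have to be found in the camera images.
- offcut_mid (a point): the workpiece: a loose plain pale-wood batten offcut, 40 x 130 x 40 mm (x, y, z), about 140 g, lying flat on the bench at the start; the point is its very centre, 20 mm above its underside; its y axis runs along its length, z up. The other, much shorter offcut (55 mm long, same section) on the bench is a bystander.
- board: board of the bench hook, a plywood plate 160 x 260 x 18 mm (x, y, z), screwed to the bench; origin at the centre of its underside, on the bench; its top is 18 mm above the bench; its x axis points across it towards the fence, its y axis along the fence towards the stop block's end. Dry wood drags: pushed hard into the fence before it is down, the workpiece can hang there.
- fence: low wooden fence fixed on the board along the edge farther from the robot: 22 x 260 x 12 mm (x, y, z), same axes as the board; origin at the centre of its underside, on the board's top; the workpiece goes against its -x face (11 mm from the origin). It stands only 12 mm above the board, so a workpiece on the board rises 28 mm above it.
- stop: wooden stop block fixed on the board against the fence's -x face: 40 x 30 x 24 mm (x, y, z), same axes as the board; origin at the centre of its underside, on the board's top; the workpiece's end goes against its -y face (15 mm from the origin). Where it sits along the fence differs from time to time. The workpiece centre, when seated, is 80 mm from this origin along -y and 31 mm from the fence's origin along -x, 20 mm above the board's top.
- short_offcut: bystander, leave alone: loose short offcut of the same batten, 40 x 55 x 40 mm, beyond the work; origin at the centre of its underside
- glue: bystander, leave alone: loose white glue bottle, 52 mm across, 120 mm tall, at the left; origin at the centre of its underside
- pagoda: bystander, leave alone: loose little three-tier plywood pagoda model, 86 mm square, 102 mm tall, at the right; origin at the centre of its underside
- ring_stack: bystander, leave alone: loose round cardboard box of small parts, 60 mm across, 30 mm tall, beyond the work; origin at the centre of its underside
There are look-alikes about, which are no part of the job. What is shaped like the part that bears offcut_mid but red is not meant.

How it is judged:
By the outcome, as a careful person would: the job done as asked, in the order asked, and still so for the second after the job is handed in, while the arm keeps its last pose, push and grip.
It also fails if it takes over 70 s, if anything falls off the work surface, if the arm or the gripper's body presses on something with over 40 N, if the wrist force passes 120 N, or if a joint passes its speed limit or range.

## Working session

There is one attempt and no reset: what is moved stays moved. The work goes in short steps, each a Python script; the robot and the scene stay as the last script left them, time stands still between calls to the robot, and variables do not carry over. Pictures are saved under pics/ and viewed, about 8 in all and at most 12, crops included, and the job is handed in when it is done.

```bash
ls; mkdir -p pics; python3 - <<'E'
from cell import *
import cv2,numpy as np,pickle
d={}
for n in("top","side"):
    g=get_image(n);d[n]=g
    cv2.imwrite(f"pics/{n}0.png",g["img"][:,:,::-1]);print(n,g["intrinsics"],g["k1"],np.round(g["T"],4))
pickle.dump(d,open("d0.pkl","wb"))
print(current_clock(),current_orientation(),tcp_to_grasp() if callable(tcp_to_grasp) else tcp_to_grasp,current_wrist_force())
E
```

```text
pics
top [[413.47430628   0.         278.52449467]
 [  0.         413.47430628 209.5693314 ]
 [  0.           0.           1.        ]] -0.06425261007248834 [[ 0.014   0.9806 -0.1957  0.3669]
 [-0.9998  0.0167  0.0122  0.0087]
 [ 0.0153  0.1955  0.9806  1.1744]
 [ 0.      0.      0.      1.    ]]
side [[501.02545058   0.         279.16337959]
 [  0.         501.02545058 207.58323601]
 [  0.           0.           1.        ]] -0.12204196054851932 [[ 0.8386  0.4051 -0.3643 -0.062 ]
 [-0.5448  0.6272 -0.5566 -1.0227]
 [ 0.003   0.6653  0.7466  1.3889]
 [ 0.      0.      0.      1.    ]]
0.1 [-4.35053504e-01 -3.11126074e+00  2.14260394e-03] 0.0188 [ 1.16281674 -0.94405024  0.3792296 ]
```

View pics/top0.png

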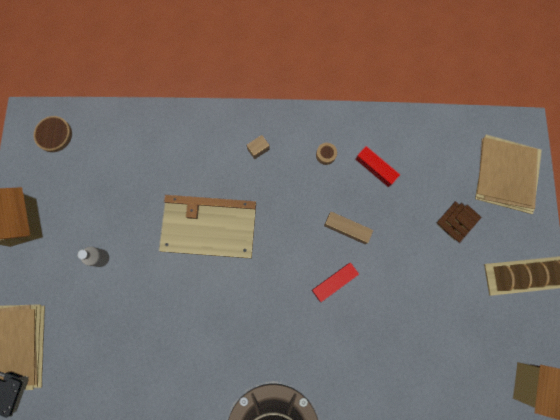

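View pics/side0.png

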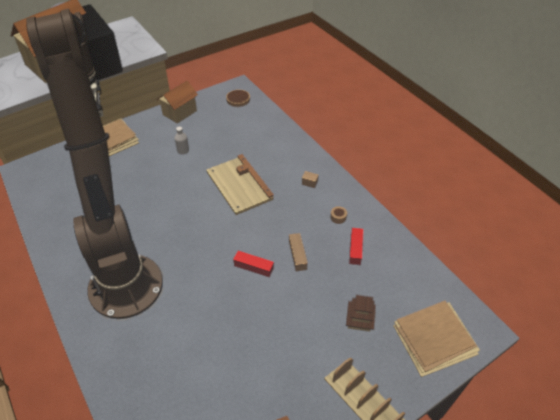

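The top view shows three long bars. The plain pale-wood one is at (348,228), and the red look-alikes are at (378,166) and (335,282). The short offcut is at (258,147). By the description I choose (348,228). The board is at about (208,228), with the fence on its far edge and the stop at (192,211). I'll measure them and check a crop.

```bash
cat > h.py <<'E'
import numpy as np,cv2
def ray(g,uv):
    K=g["intrinsics"];D=np.array([g["k1"],0,0,0,0.])
    p=cv2.undistortPointsIter(np.float64(uv).reshape(-1,1,2),K,D,None,None,(3,50,1e-10)).reshape(-1,2)
    T=g["T"];return T[:3,3],np.c_[p[:,0],-p[:,1],-np.ones(len(p))]@T[:3,:3].T
def onplane(g,uv,z):
    o,d=ray(g,uv);return o+d*((z-o[2])/d[:,2])[:,None]
def proj(g,P):
    T=g["T"];c=(np.atleast_2d(P)-T[:3,3])@T[:3,:3];c=c*[1,-1,-1]
    return cv2.projectPoints(c,np.zeros(3),np.zeros(3),g["intrinsics"],np.array([g["k1"],0,0,0,0.]))[0].reshape(-1,2)
E
python3 - <<'E'
import pickle,cv2,numpy as np
from h import *
d=pickle.load(open("d0.pkl","rb"))
g=d["top"];im=g["img"]
a=cv2.resize(im[185:270,150:265],None,fx=5,fy=5,interpolation=cv2.INTER_CUBIC)
b=cv2.resize(im[205:255,315:385],None,fx=5,fy=5,interpolation=cv2.INTER_CUBIC)
s=d["side"]["img"]; c=cv2.resize(s[145:220,195:285],None,fx=3,fy=3,interpolation=cv2.INTER_CUBIC);e=cv2.resize(s[225:275,275:320],None,fx=4,fy=4,interpolation=cv2.INTER_CUBIC)
W=np.zeros((600,800,3),np.uint8);W[:250,:350]=b;W[:225,350:620]=c;W[:200,620:800]=e;
a=cv2.resize(a,(473,350));W[250:600,:473]=a
cv2.imwrite("pics/crop1.png",W[:,:,::-1])
for n in d:
    im=d[n]["img"];hsv=cv2.cvtColor(im,cv2.COLOR_RGB2HSV)
    m=((hsv[...,0]<30)&(hsv[...,1]>60)).astype(np.uint8)
    k,l,st,ce=cv2.connectedComponentsWithStats(m)
    for i in range(1,k):
        if 60<st[i,4]<10000:print(n,st[i],ce[i].round(1),np.median(im[l==i],axis=0),onplane(d[n],[ce[i]],.03)[0].round(3))
E
```

```text
top [  34  116   38   36 1045] [ 52.2 133.6] [79. 54. 40.] [0.814 0.67  0.03 ]
top [ 476  135   65   79 3835] [508. 174.] [147. 121.  84.] [ 0.714 -0.684  0.03 ]
top [247 136  22  22 300] [257.8 146.3] [149. 127.  96.] [0.782 0.057 0.03 ]
top [316 143  21  21 352] [326.1 153.1] [115.5  91.5  65.5] [ 0.766 -0.142  0.03 ]
top [356 146  44  40 663] [377.6 165.7] [185.  29.  24.] [ 0.73  -0.292  0.03 ]
top [   0  187   42   59 2002] [ 17.6 217.1] [113.  73.  38.] [0.561 0.741 0.03 ]
top [ 160  195   96   63 5149] [207.9 225.9] [165. 153. 116.] [0.545 0.191 0.03 ]
top [437 202  44  40 988] [458.4 220.6] [76. 50. 32.] [ 0.572 -0.521  0.03 ]
top [325 212  48  32 721] [348.3 227.5] [140. 119.  89.] [ 0.547 -0.202  0.03 ]
top [ 485  257   75   38 2264] [522.8 275.5] [84. 66. 43.] [ 0.417 -0.7    0.03 ]
top [313 263  46  38 696] [335.2 281.7] [185.  59.  56.] [ 0.396 -0.164  0.03 ]
top [   0  305   45   85 3189] [ 22.1 341.9] [143. 118.  82.] [0.217 0.685 0.03 ]
top [ 513  363   47   57 2026] [538.7 388.4] [117.  81.  49.] [ 0.111 -0.722  0.03 ]
top [245 385  72  35 673] [284.2 400.1] [105.  9
[... 617 characters left out ...]
44.1] [205.  59.  57.] [ 0.731 -0.293  0.03 ]
side [289 234  18  36 426] [297.6 251.2] [155. 128. 101.] [ 0.546 -0.209  0.03 ]
side [234 251  39  25 451] [253.4 261.6] [210.  63.  62.] [ 0.398 -0.165  0.03 ]
side [ 98 252  29  16 249] [111.8 259.8] [105.  90.  77.] [-0.001  0.099  0.03 ]
side [143 259  18  23 184] [152.1 269.2] [109.  94.  81.] [ 0.101 -0.01   0.03 ]
side [ 89 281  72  36 704] [121.6 302.9] [109.  93.  80.] [-0.035 -0.078  0.03 ]
side [347 296  28  34 801] [360.9 313.1] [89. 68. 57.] [ 0.576 -0.512  0.03 ]
side [ 394  301   85   75 3849] [435.2 337.8] [163. 132.  97.] [ 0.71  -0.703  0.03 ]
side [ 325  358   80   62 2174] [360.8 393.8] [167. 150. 114.] [ 0.415 -0.713  0.03 ]
```

View pics/crop1.png

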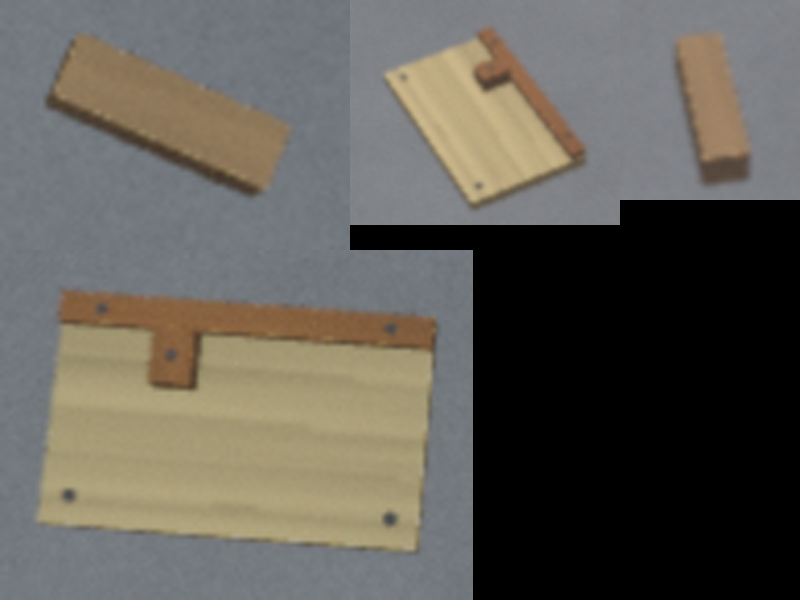

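The crop shows the chosen bar is plain wood. The fence is on the far edge, and the stop is near the left end. Next, exact poses.

```bash
python3 - <<'E'
import pickle,cv2,numpy as np
from h import *
d=pickle.load(open("d0.pkl","rb"))
# rectify small metric patches: 1 mm/px, x world -> rows, y -> cols
def rect(g,z,cx,cy,hx,hy,s=2000):
    xs=np.arange(cx+hx,cx-hx,-1/s);ys=np.arange(cy+hy,cy-hy,-1/s)
    Y,X=np.meshgrid(ys,xs);p=proj(g,np.c_[X.ravel(),Y.ravel(),np.full(X.size,z)]).astype(np.float32).reshape(*X.shape,2)
    return cv2.remap(g["img"],p[...,0],p[...,1],cv2.INTER_CUBIC),xs,ys
def rep(tag,m,xs,ys):
    m=cv2.morphologyEx(m.astype(np.uint8),cv2.MORPH_OPEN,np.ones((5,5)))
    c=max(cv2.findContours(m,0,2)[0],key=cv2.contourArea)[:,0]
    w=np.c_[xs[c[:,1]],ys[c[:,0]]].astype(np.float32)
    r=cv2.minAreaRect(w*1000);print(tag,np.round(cv2.boxPoints(r),1).tolist(),np.round(r[0],1),np.round(r[1],1),round(r[2],2))
    return w
out=[]
for n in("top","side"):
    g=d[n]
    I,xs,ys=rect(g,.04,.547,-.205,.07,.09);h=cv2.cvtColor(I,cv2.COLOR_RGB2HSV)
    rep(n+" offcut",(h[...,1]>60)&(h[...,2]>(120 if n=="top" else 135)),xs,ys); out.append(I)
    for z,t in((.018,"board"),(.03,"fence"),(.042,"stop")):
        I,xs,ys=rect(g,z,.545,.185,.11,.16);h=cv2.cvtColor(I,cv2.COLOR_RGB2HSV);
        H=h[...,0].astype(int)
        if t=="board": rep(n+" board",(h[...,1]>60)&(H<30)&(h[...,2]>110),xs,ys)
        else:
            m=(h[...,1]>110)&(H<16)
            if t=="fence": rep(n+" fence",cv2.morphologyEx(m.astype(np.uint8),cv2.MORPH_OPEN,np.ones((9,161)) if n=='x' else np.ones((9,99))),xs,ys);out.append(I)
            else:
                # scan columns: extents of stop
                for x0 in (.575,.57,.565,.56):
                    r=np.abs(xs-x0).argmin();cc=np.where(m[r])[0];print(n,"stop row",x0,(ys[cc.min()],ys[cc.max()]) if len(cc) else None)
                for y0 in (.22,.23,.24):
                    r=np.abs(ys-y0).argmin();cc=np.where(m[:,r])[0];print(n,"stop col",y0,(xs[cc.min()],xs[cc.max()]) if len(cc) else None)
                out.append(I)
    print(n,"V")
W=np.zeros((600,800,3),np.uint8)
for i,I in enumerate(out):
    q=cv2.resize(I,(260,int(260*I.shape[0]/I.shape[1])));r,c=divmod(i,3);W[r*300:r*300+q.shape[0],c*266:c*266+260]=q
cv2.imwrite("pics/rect.png",W[:,:,::-1])
E
```

```text
top offcut [[504.5, -253.6999969482422], [540.7999877929688, -269.5], [592.5, -150.5], [556.2000122070312, -134.6999969482422]] [ 548.5 -202.1] [129.8  39.6] 66.49
top board [[459.20001220703125, 68.9000015258789], [622.7000122070312, 59.599998474121094], [637.5999755859375, 322.3999938964844], [474.1000061035156, 331.70001220703125]] [548.4 195.7] [263.2 163.8] 86.75
top fence [[602.5, 94.5999984741211], [620.4000244140625, 93.69999694824219], [629.7999877929688, 287.0], [611.7999877929688, 287.79998779296875]] [616.1 190.8] [193.5  18. ] 87.23
top stop row 0.575 (np.float64(0.2499999999999999), np.float64(0.22249999999999986))
top stop row 0.57 (np.float64(0.2514999999999999), np.float64(0.22449999999999987))
top stop row 0.565 None
top stop row 0.56 None
top stop col 0.22 (np.float64(0.6240000000000034), np.float64(0.6025000000000058))
top stop col 0.23 (np.float64(0.6250000000000033), np.float64(0.5655000000000099))
top stop col 0.24 (np.float64(0.6250000000000033), np.float64(0.5670000000000097))
top V
side offcut [[504.5, -256.0], [540.4000244140625, -271.3999938964844], [591.4
[... 260 characters left out ...]
4]] [548.7 195.7] [277.3 168.5] 86.77
side fence [[598.5999755859375, 60.599998474121094], [616.4000244140625, 59.79999923706055], [628.0, 309.0], [610.2000122070312, 309.79998779296875]] [613.3 184.8] [249.5  17.8] 87.34
side stop row 0.575 (np.float64(0.2469999999999999), np.float64(0.22149999999999986))
side stop row 0.57 (np.float64(0.24199999999999988), np.float64(0.22149999999999986))
side stop row 0.565 None
side stop row 0.56 None
side stop col 0.22 (np.float64(0.6180000000000041), np.float64(0.5785000000000085))
side stop col 0.23 (np.float64(0.618500000000004), np.float64(0.5670000000000097))
side stop col 0.24 (np.float64(0.6195000000000039), np.float64(0.5690000000000095))
side V
```

Offcut: centre (0.548, −0.203), yaw −23.4°, size 130×39.6 (matches). Board: centre (0.5485, 0.1957), yaw −3.25°. Seated centre ≈ (0.584, 0.157). Now the pick.

```bash
cat >> h.py <<'E'
from scipy.spatial.transform import Rotation as R
def down(psi,flip=False):
    y=np.array([np.cos(psi),np.sin(psi),0])*(-1 if flip else 1);z=np.array([0,0,-1.]);return R.from_matrix(np.c_[np.cross(y,z),y,z]).as_rotvec()
E
python3 - <<'E'
from cell import *
from h import *
p=np.radians(-23.4);b=np.radians(-3.25)
for f in(0,1):
    for P,a in(([.548,-.203,.15],p),([.584,.157,.15],b)):
        q=inverse_kinematics(np.array(P),down(a,f));print(f,None if q is None else np.round(q,2))
        q and 0 if not isinstance(q,np.ndarray) else 0
q0=inverse_kinematics([.548,-.203,.15],down(p,0));q1=inverse_kinematics([.548,-.203,.15],down(p,1))
f=int(q0 is None or (q1 is not None and abs(q1[6])<abs(q0[6])));print("flip",f)
move_ptp([.548,-.203,.15],down(p,f))
import cv2
g=get_image("top");cv2.imwrite("pics/pre.png",g["img"][:,:,::-1])
print(movel([.548,-.203,.018],v=.1,until_force=8),current_ee_pos(),current_wrist_force())
move_gripper(.03);wait(.3)
print(current_grip_width(),current_wrist_force(),current_ee_pos())
movel([.548,-.203,.12],v=.12);print(current_grip_width(),current_wrist_force(),current_clock())
for n in("top","side"):
    g=get_image(n);cv2.imwrite(f"pics/{n}1.png",g["img"][:,:,::-1])
E
```

```text
0 [-0.44  0.68  1.12  1.82 -0.69  1.1   0.53]
0 [-0.77  0.53  0.62  1.75 -0.36  0.98 -0.07]
1 [ 0.95  0.68 -1.07  1.71  0.65  1.15  2.43]
1 [-0.27  0.48 -0.12  1.71  0.07  0.96  2.67]
flip 0
False [ 0.54839991 -0.20318478  0.01856614] [-0.66929075  0.34886544 -0.54006165]
0.03988879377123101 [ 0.4404897  -0.53605418 -0.7008014 ] [ 0.54803627 -0.20305764  0.0179972 ]
0.03983552695682847 [ 0.77964171  0.01127093 -1.49085657] 6.8917
```

```bash
cat >> h.py <<'E'
B=np.radians(-3.25);C=np.array([.5485,.1957]);EX=np.array([np.cos(B),np.sin(B)]);EY=np.array([-np.sin(B),np.cos(B)])
def bw(x,y,z): return np.r_[C+x*EX+y*EY,z]
def wb(p): p=np.asarray(p);return np.round(np.r_[(p[:2]-C)@EX,(p[:2]-C)@EY,p[2]]*1000,1)
def fb(f): return np.round([f[:2]@EX,f[:2]@EY,f[2]],1)
E
python3 - <<'E'
from cell import *
from h import *
move_ptp(bw(.024,-.052,.12),down(B))
movel(bw(.024,-.052,.07),v=.12);wait(.2)
print(wb(current_ee_pos()),fb(current_wrist_force()),current_grip_width(),current_clock())
import pickle;d={}
for n in("top","side"):
    d[n]=get_image(n)
pickle.dump(d,open("d2.pkl","wb"))
W=np.zeros((600,800,3),np.uint8)
W[:420,:]=0
a=cv2.resize(d["top"]["img"][170:270,150:270],None,fx=4,fy=4);W[:400,:480]=a
a=cv2.resize(d["side"]["img"][140:220,200:280],None,fx=4,fy=4);W[:320,480:800]=a
cv2.imwrite("pics/hover.png",W[:400,:,::-1])
E
```

```text
[ 24.6 -52.   70.8] [-0.2  0.7 -1. ] 0.039980975953195476 9.0583
```

View pics/hover.png

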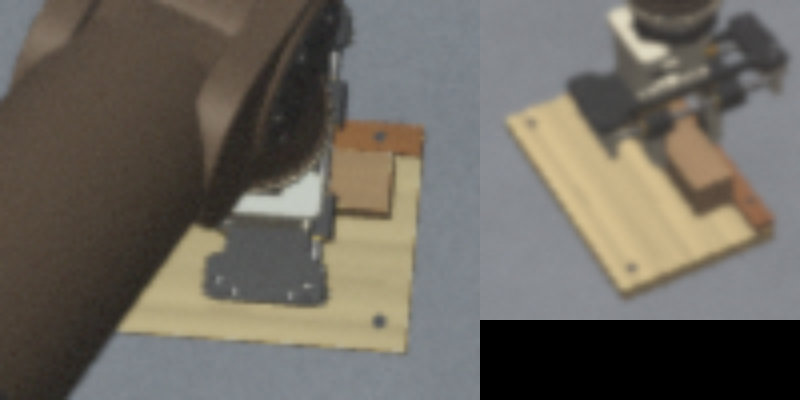

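The offcut is held level over the board, roughly parallel to the fence and short of both the fence and the stop. Next I lower it to a light touch, then slide it to the stop and the fence.

```bash
python3 - <<'E'
from cell import *
from h import *
def s(t,r): wait(.2);print(t,r,wb(current_ee_pos()),fb(current_wrist_force()),round(current_grip_width(),4),round(current_clock(),1))
movel(bw(.024,-.052,.045),v=.06)
s("pre",0)
s("down",movel(bw(.024,-.052,.030),v=.015,until_force=3))
z=current_ee_pos()[2]
f0=current_wrist_force()
s("stop",movel(bw(.024,-.025,z),v=.012,until_force=5))
E
```

```text
pre 0 [ 24.3 -52.   45.3] [ 0.3 -0.6 -2.2] 0.0398 9.9
down True [ 24.  -52.   35.9] [-0.5  0.3  6.3] 0.0401 10.8
stop True [ 24.1 -36.3  35.9] [-0.7  0.5  4.8] 0.0397 12.3
```

```bash
python3 - <<'E'
from cell import *
from h import *
def s(t,r): wait(.2);print(t,r,wb(current_ee_pos()),fb(current_wrist_force()),round(current_grip_width(),4),round(current_clock(),1))
p=wb(current_ee_pos())/1000
s("fence",movel(bw(.050,p[1],p[2]),v=.012,until_force=5))
p=wb(current_ee_pos())/1000
s("stop",movel(bw(p[0],p[1]+.006,p[2]),v=.006,until_force=5))
import pickle;d={n:get_image(n) for n in("top","side")}
pickle.dump(d,open("d3.pkl","wb"))
W=np.zeros((400,800,3),np.uint8)
W[:400,:480]=cv2.resize(d["top"]["img"][170:270,150:270],None,fx=4,fy=4)
W[:320,480:800]=cv2.resize(d["side"]["img"][140:220,200:280],None,fx=4,fy=4)
cv2.imwrite("pics/seat.png",W[:,:,::-1])
E
```

```text
fence True [ 24.2 -36.3  35.9] [-0.6  0.1  5.1] 0.0397 12.9
stop True [ 24.1 -36.3  35.9] [-0.4  0.8  4.9] 0.0399 13.6
```

View pics/seat.png

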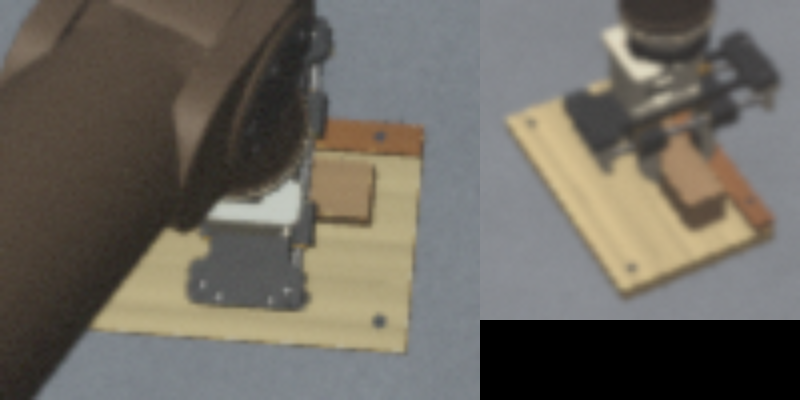

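It reached the stop, but the fence move triggered at once on drag and a visible gap to the fence remains. I'll ease off the down-force and the stop, then go to the fence.

```bash
python3 - <<'E'
from cell import *
from h import *
def s(t,r): wait(.2);print(t,r,wb(current_ee_pos()),fb(current_wrist_force()),round(current_grip_width(),4),round(current_clock(),1));return wb(current_ee_pos())/1000
s("ease",movel(bw(.0241,-.0385,.0368),v=.01))
p=s("fence",movel(bw(.050,-.0385,.0368),v=.012,until_force=5))
if p[0]>.03:
    s("ease",movel(bw(p[0]-.0005,p[1],.0368),v=.01))
    s("stop",movel(bw(p[0]-.0005,p[1]+.008,.0368),v=.008,until_force=5))
E
```

```text
ease False [ 23.9 -38.5  36.6] [-0.3  0.2 -2.7] 0.0397 14.2
fence True [ 35.9 -38.6  36.1] [ 0.6 -0.5  1.5] 0.0397 15.6
ease False [ 35.2 -38.6  36.6] [ 0.3  0.3 -1.4] 0.0397 16.1
stop True [ 34.9 -36.4  36.2] [ 0.2 -0.5  1.8] 0.0398 16.8
```

Contact came at the fence (35.9 mm; the fence edge I measured gives about 36) and at the stop again (−36.4 mm). Now I ramp the diagonal push with force feedback.

```bash
python3 - <<'E'
from cell import *
from h import *
def F(): return np.mean([(wait(.03),fb(current_wrist_force()))[1] for _ in range(4)],axis=0)
t=wb(current_ee_pos())/1000
t[0]=.0357;t[1]=-.0360
for i in range(22):
    f=F();e=np.array([12+f[0],12-f[2]])
    if i%2==0 or max(abs(e))<1.5: print(i,f.round(1),(t*1000).round(2),wb(current_ee_pos()),round(current_clock(),1))
    if max(abs(e))<1.5: break
    st=np.clip(e*5e-5,-.0004,.0004)
    t[0]+=st[0];t[2]-=st[1]
    movel(bw(*t),v=.01)
print(F(),current_grip_width(),current_clock())
np.save("t.npy",t)
E
```

```text
0 [ 0.7 -0.3  1.6] [ 35.7 -36.   36.2] [ 34.9 -36.4  36.2] 16.9
2 [-7.4 -2.4 12.2] [ 36.46 -36.    35.66] [ 35.1 -36.5  36. ] 17.8
4 [-8.4 -1.5 13.6] [ 36.9  -36.    35.74] [ 35.2 -36.5  36.1] 18.5
6 [-9.  -1.8 13.7] [ 37.24 -36.    35.86] [ 35.2 -36.5  36.1] 19.3
8 [-9.4 -1.6 13.2] [ 37.52 -36.    36.01] [ 35.2 -36.5  36.1] 20.1
10 [-7.6 -1.4 11.6] [ 37.96 -36.    35.91] [ 36.2 -36.3  36.1] 20.8
12 [-9.4 -1.7 12.6] [ 38.32 -36.    35.92] [ 36.2 -36.3  36.1] 21.6
14 [-9.8 -1.3 13. ] [ 38.58 -36.    36.02] [ 36.2 -36.3  36.1] 22.4
16 [-9.4 -1.8 11.9] [ 38.79 -36.    36.12] [ 36.4 -36.3  36.1] 23.1
18 [-10.   -1.6  12.8] [ 39.03 -36.    36.13] [ 36.4 -36.3  36.1] 23.9
20 [-10.4  -1.4  12.2] [ 39.22 -36.    36.21] [ 36.4 -36.3  36.1] 24.7
21 [-11.3  -1.3  13.1] [ 39.29 -36.    36.22] [ 36.4 -36.3  36.1] 25.1
[-10.825  -1.875  13.15 ] 0.04000169331872647 25.1917
```

Under load the offcut stick-slipped on the board (x jumped 35.2 → 36.2 → 36.4), so drag may carry part of the fence force. I'll lighten the down-force while pressing into the fence so it settles fully, then ramp again.

```bash
cat > ramp.py <<'E'
from cell import *
from h import *
def F(): return np.mean([(wait(.02),fb(current_wrist_force()))[1] for _ in range(3)],axis=0)
def servo(fx,fz,n,tol=1.,fy=None):
    t=np.load("t.npy")
    for i in range(n):
        f=F();e=np.array([fx+f[0],(fy+f[1]) if fy is not None else 0,f[2]-fz])
        if max(abs(e))<tol: break
        t+=np.clip(e*[7e-5,5e-5,5e-5],-.0003,.0003)
        movel(bw(*t),v=.015)
    print((fx,fy,fz),i,F().round(1),(t*1000).round(2),wb(current_ee_pos()),round(current_grip_width(),4),round(current_clock(),1));np.save("t.npy",t)
E
python3 - <<'E'
from ramp import *
servo(6,2.5,16)
servo(6,2.5,8,fy=4)
E
```

```text
(6, None, 2.5) 4 [-6.4 -1.3  3.2] [ 38.75 -36.    36.96] [ 36.4 -36.3  36.2] 0.0398 26.5
(6, 4, 2.5) 5 [-5.8 -2.9  3. ] [ 38.82 -35.5   36.99] [ 36.4 -36.3  36.2] 0.0397 28.1
```

With the down-force lightened it stayed at 36.4 / −36.3, so it really is against both the fence and the stop. Final diagonal ramp and check.

```bash
python3 - <<'E'
from ramp import *
servo(8.5,7,8); servo(11.5,11.5,14,tol=.9)
wait(1);print(F(),wb(current_ee_pos()),current_clock(),(R.from_rotvec(current_orientation()).as_matrix()).round(3).tolist())
d={n:get_image(n) for n in("top","side")}
W=np.zeros((500,800,3),np.uint8)
W[:400,:400]=cv2.resize(d["top"]["img"][180:260,190:270],None,fx=5,fy=5,interpolation=cv2.INTER_CUBIC)
W[:400,400:]=cv2.resize(d["side"]["img"][145:215,210:280],(400,400),interpolation=cv2.INTER_CUBIC)
# end edge expectation: offcut -y end top corners when seated, drawn
for n,(c0,r0,k,ox) in {"top":(190,180,5,0),"side":(210,145,400/70,400)}.items():
    q=proj(d[n],[bw(.0364+s*.02,-.1013,.058) for s in(-1,1)])
    for u,v in q: cv2.circle(W,(int(ox+(u-c0+.5)*k),int((v-r0+.5)*k)),3,(0,255,0),1)
cv2.imwrite("pics/final.png",W[:400,:,::-1])
E
```

```text
(8.5, None, 7) 2 [-8.5 -3.3  7.3] [ 39.1 -35.5  36.7] [ 36.4 -36.3  36.1] 0.0398 28.8
(11.5, None, 11.5) 2 [-10.5  -3.2  10.9] [ 39.48 -35.5   36.41] [ 36.5 -36.3  36.1] 0.0397 29.5
[-10.73333333  -2.93333333  10.73333333] [ 36.5 -36.3  36.1] 30.5417 [[0.059, 0.998, -0.013], [0.998, -0.059, -0.007], [-0.008, -0.012, -1.0]]
```

View pics/final.png

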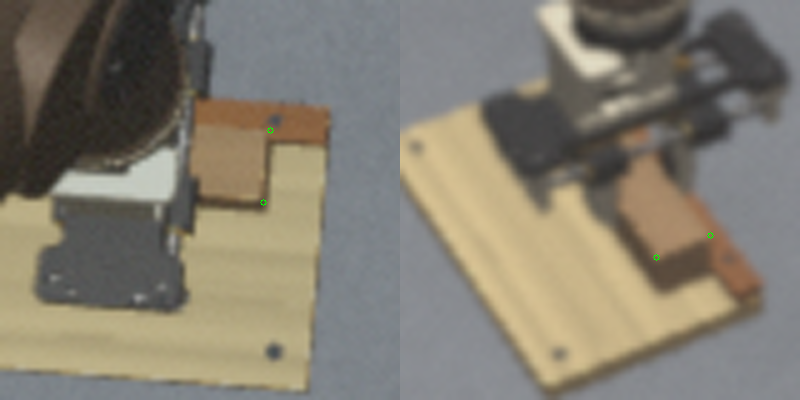

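Both views show the offcut flush along the fence, with its near end within about 1 mm of the predicted corners. The forces are steady, but the loaded tool leans about 0.75°. I'll square it, recheck the force and hand in.

```bash
python3 - <<'E'
from ramp import *
t=np.load("t.npy");Rd=R.from_rotvec(down(B));Rc=Rd
def lean(): return R.from_rotvec(current_orientation()).as_matrix()[:,2].round(4)
for k in range(3):
    a=R.from_rotvec(current_orientation()).as_matrix()[:,2]
    Rc=R.from_rotvec(.6*np.cross(a,[0,0,-1.]))*Rc
    movel(bw(*t),Rc.as_rotvec(),v=.01);wait(.1);print(lean(),F().round(1),wb(current_ee_pos()))
servo(11.5,11.5,12,tol=.9)
wait(1.);print(lean(),F().round(1),fb(current_ft_torque()),wb(current_ee_pos()),current_clock())
E
```

```text
[ 0.0018  0.0042 -1.    ] [-10.2  -2.2   9.9] [ 36.4 -36.2  35.9]
[ 6.0e-04  1.6e-03 -1.0e+00] [-10.1  -2.1  10.2] [ 36.4 -36.2  35.9]
[ 3.e-04  7.e-04 -1.e+00] [-10.2  -2.3  10.1] [ 36.4 -36.2  35.9]
(11.5, None, 11.5) 1 [-11.   -2.4  11. ] [ 39.56 -35.5   36.34] [ 36.4 -36.2  35.9] 0.04 32.2
[ 1.e-04  8.e-04 -1.e+00] [-10.8  -2.4  11. ] [-0.6  2.5  0.1] [ 36.4 -36.2  35.9] 33.2917
```

The tool is square, TCP height 35.9 is the same as at first touchdown, and the push is steady at 10.8 N into the fence and 11.0 N down.

```bash
python3 -c "
from cell import *
print(close_job())"
```

```text
the job is handed in; nothing more can be done
None
```

The long plain offcut is on the bench hook's board, flush along the fence and with its end against the stop. I handed the job in at about 33 s, with the arm still gripping it and pushing diagonally.

**Last checks:**
- **Push:** steady over the last second at about 10.8 N into the fence, 11.0 N down and 2.4 N toward the stop.
- **Seating:** the position did not change when I eased the down-force, so the fence and the stop were both really in contact. The pictures showed it flush along the fence, with the near end about 1 mm from where I expected it. The arm hid the stop end, so that contact rests on touch alone.
- **Level:** the tool's lean was under 0.1°, and its height matched first touchdown (35.9 mm).

**What went wrong or disagreed:**
- My first move to the fence stopped at once on drag, and a gap was left. I eased off and redid it.
- The first diagonal push stuck and slipped about 1 mm on the board, so I reseated the offcut and pushed again.
- The fence was about 1.5 mm nearer than I worked out from the board's centre. It agreed with the fence edge as measured.
- The push leaned the tool about 0.75°; I squared it before handing in.

I did not measure the other things on the bench again afterwards; the arm's path stayed well clear of them.

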